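# Find the bent steel straw by rolling it

## Task

One of the three steel straws on the slate board is slightly bent. Find it by rolling them on the board under light fingertip pressure; once the bent one has been rolled at least a quarter turn that way and has shown that it rocks, put it in the shallow steel tray. Press only about as hard as on a doorbell, so that no straw is dented, leave the straight ones lying on the board and do not disturb the glass, coaster, shaker tin and ice mould.

Things in the scene. Friction and masses are not known exactly. Their poses are not given: they have to be found in the camera images.
- straw_a: one of three look-alike steel straws on the board, about 80 mm apart in its y, along its x: plain tube 170 mm long, 10 mm across, about 28 g. Origin on the axis halfway along, 5 mm over the board; x along the tube; z up at first, turns as it rolls. Two are straight; in one (not said which) the middle stands 4 mm off the line of its ends. It starts flat on its side, as low as the others
- straw_b: a steel straw, same as straw_a in size, origin and axes. Of any: pressed at mid-length and rolled a quarter turn, the bent one lifts the fingertips by 3 to 4 mm if its bow comes up; rolled the other way the bow goes under, the middle stays low and only the ends rise, so roll both ways. A straight one stays level within 0.6 mm
- straw_c: a steel straw, same as straw_a in size, origin and axes. Of any: under a fingertip it rolls without slipping and moves half as far as the fingertip (quarter turn: straw 8 mm, fingertip 16 mm). Tube and board are hard and do not yield: a millimetre too low means 5 N or more, and touching down faster than 10 mm/s strikes too hard. Let go, it soon stops; the bent one tips back onto its flat
- straw_a_spot (a point): point on the tube's axis 17 mm from the middle of straw_a towards its +x end; on a straight straw it lies exactly on the straw's x axis, on the bent one about 0.1 mm beside it, far too little to measure
- straw_b_spot (a point): point on the tube's axis 17 mm from the middle of straw_b towards its +x end; on a straight straw it lies exactly on the straw's x axis, on the bent one about 0.1 mm beside it, far too little to measure
- straw_c_spot (a point): point on the tube's axis 17 mm from the middle of straw_c towards its +x end; on a straight straw it lies exactly on the straw's x axis, on the bent one about 0.1 mm beside it, far too little to measure
- board: flat dark grey slate serving board, 220 mm (its x) by 280 mm (its y), 14 mm thick, on short rubber feet that hold its underside 4 to 9 mm above the trolley top (it differs from start to start), level, does not move; origin at the centre of its underside, 14 mm below its top surface, z up
- tray: shallow open rectangular stainless bar tray, outside 210 mm (its x) by 90 mm (its y), 20 mm high, wall and floor 3 mm, empty, does not move; it stands left or right of the board; origin at the centre of its underside
- coaster: white ceramic coaster disc, 100 mm diameter, 7 mm thick, on the side of the board away from the tray, the glass stands on it; origin at the centre of its underside; leave alone
- glass: tall glass Boston cup, 148 mm high, 90 mm wide at the rim, upright on the coaster; origin at the centre of its underside; leave alone
- tin: steel shaker tin, 176 mm high, 92 mm wide at the rim, upright beyond the board; origin at the centre of its underside; leave alone
- mould: grey silicone ice ball mould, squarish, 80 mm wide, 70 mm high, beyond the board; origin at the centre of its underside; leave alone
Mind the look-alikes: they are no part of the job. What is shaped like the straw_b but brown or red is not meant.

How it is judged:
By the outcome, as a careful person would: the job done as asked, in the order asked, and still so for the second after the job is handed in, with the robot touching nothing.
It also fails if it takes over 72 s, if anything falls off the work surface, if the arm or the gripper's body presses on something with over 40 N, if the wrist force passes 120 N, or if a joint passes its speed limit or range.

## Robot

A 6-joint arm with a two-finger parallel gripper is mounted at the origin on the work surface. World frame = base frame: x ahead of the robot, y to its left, z up, the work surface at z = 0. Lengths are in mm, angles in rad, forces in N, time in s.
With the tool pointing down it reaches from about 250 to 800 mm from the base axis. Payload 3.9 kg.
Tool frame: the origin (TCP) lies midway between the tips of the shut fingers; the grasp point (between the pads) lies 19 mm behind it; z points along the fingers, y is the direction in which the jaws open and shut (so a half turn about z gives the same grasp; the last joint's range is limited). The gripper opens to 85 mm and grips with 20 to 120 N. Pads are 22 mm wide; open, the fingers measure 114 mm over their backs; the gripper's body (76 mm by 85 mm) begins 54 mm behind the grasp point. The pads swing forward as they close: fully open they stand 13 mm farther back than shut.
Start: joints at [1.321, 0.26, -0.138, 1.173, 0, 1.571], TCP at [129.781, 508.696, 231.304] pointing down, gripper open.
Joint ranges: [-2.78, 2.78], [-0.83, 1.72], [-1.28, 1.37], [-1.9, 2.12], [-1.57, 1.48], [-3.14, 3.14]. Speed limits (rad/s): [2.57, 2.57, 3.14, 3.14, 3.14, 3.14].

## Interface

Orientations are given as a unit quaternion [x, y, z, w].
In Python, from cell import bot gives the robot as it stands. Calls block until the motion is done:
- bot.reach(position, orientation): joint-space move of the TCP to a pose.
- bot.servo_line(position, rot=None, feed=150, until_force=None): straight line of the TCP; rot=None keeps the orientation; feed is the mean speed in mm/s. With until_force (N) it stops when the force on the tool has changed by that much, and returns True; else False.
- bot.move_j(angles): joint-space move.
- bot.grip(opening, squeeze=None): finger opening in mm; squeeze is the grip in N (None keeps the last); returns when the fingers have stopped.
- bot.hold(seconds).
- bot.ik(position, orientation): joint angles nearest the present ones, or None.
- bot.read_state(): the state.
- bot.camera(name): name is "side" or "top"; returns the picture (384x512x3 uint8, red, green, blue); there is no depth.
- bot.calibration(name): a dict with "fx", "fy", "cx", "cy" (pixels), "k1" (the pictures are not rectified: a ray, as slopes to the right and down, at radius r is drawn at 1 + k1 r^2 times it, then the intrinsics apply), "R" (3x3) and "t" (3): a world point X has camera coordinates R X + t. Camera axes: x right, y down, z forward; pixel columns grow to the right and rows downward; lengths in mm; the calibration is good to about 2 mm. A picture is of the moment at which its call begins. calibration takes no time and is no camera call.
A pose or a line that the arm cannot do raises bot.PlanningError and nothing moves.
- bot.hand_in(): hands the job in, once; it reports no verdict.
The state is a dict: "time": time; "joint_positions": joint angles; "dq": joint speeds; "effort": joint torques, N m; "eef_pos": TCP position; "orientation": TCP orientation; "contact_force": force on the tool from outside, world axes, zero at the start; "ft_torque": the same for the moment, N m; "opening": finger opening in mm.
Only numpy, scipy, OpenCV 4.12 (cv2) and the standard library are available. Lean on these libraries where they do the work, as an engineer would, in place of code of your own. Each camera call takes 0.05 s, during which the arm holds its last target.

## Working session

There is one attempt and no reset: what is moved stays moved. The work goes in short steps, each a Python script; the robot and the scene stay as the last script left them, time stands still between calls to the robot, and variables do not carry over. Pictures are saved under pics/ and viewed, and the job is handed in when it is done.

```bash
mkdir -p pics; ls; python3 - <<'E'
from cell import bot
import cv2,numpy as np
for n in("top","side"):
    im=bot.camera(n); cv2.imwrite(f"pics/{n}0.png",im[:,:,::-1]); c=bot.calibration(n); print(n,{k:np.round(v,4).tolist() for k,v in c.items()})
s=bot.read_state();print(s)
E
```

```text
pics
top {'fx': 422.509, 'fy': 422.509, 'cx': 253.7838, 'cy': 195.1307, 'k1': 0.051, 'R': [[-0.0205, -0.9995, -0.0252], [-0.9942, 0.023, -0.1049], [0.1054, 0.0229, -0.9942]], 't': [31.5165, 554.5272, 835.9898]}
side {'fx': 365.9776, 'fy': 365.9776, 'cx': 253.2625, 'cy': 195.5518, 'k1': -0.0762, 'R': [[-0.9886, -0.1495, -0.0199], [-0.0918, 0.7013, -0.7069], [0.1197, -0.697, -0.707]], 't': [537.3891, 80.0238, 834.6709]}
{'time': 0.1, 'joint_positions': array([ 1.32100110e+00,  2.60625091e-01, -1.39235573e-01,  1.17271289e+00,
        2.36701651e-05,  1.57082130e+00]), 'dq': array([ 1.55867176e-05, -8.20587157e-04,  4.42296477e-03,  1.33833251e-04,
       -8.90400596e-04,  7.30652182e-04]), 'effort': array([-1.39923404e-04, -4.06506836e+01,  2.54527992e+01,  1.01009547e-02,
        4.15526029e-05,  1.40903583e-05]), 'eef_pos': array([129.62349085, 508.11139904, 230.54629814]), 'orientation': array([ 1.24585500e-01,  9.92208478e-01, -8.80219089e-04, -1.22429314e-04]), 'contact_force': array([ 0.23301616, -0.27105862, -0.15795603]), 'ft_torque': array([ 0.00359951, -0.05059005,  0.02097426]), 'opening': 85.21158202062207}
```

View pics/top0.png

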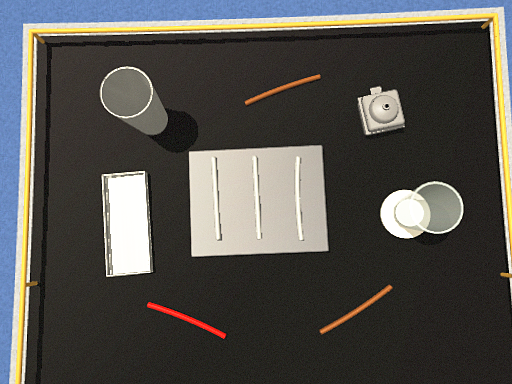

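View pics/side0.png

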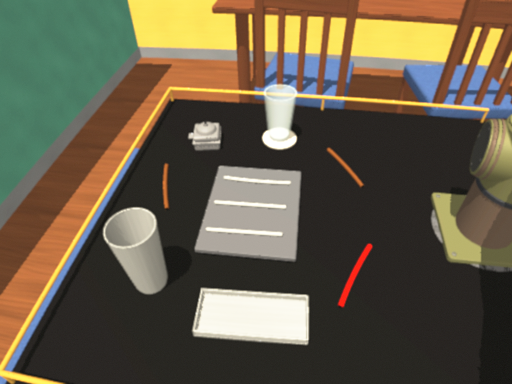

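The top view shows three light straws at about columns 215, 257 and 299, rows 157–240, on the grey board. The tray is on the left at about (128,223), and the glass and coaster are on the right. The brown and red rods lie off the board. Next I'll extract sub-pixel centrelines.

```bash
cat > h.py <<'E'
from cell import bot
import numpy as np, cv2
from scipy.optimize import least_squares
def K(c): return np.array([[c['fx'],0,c['cx']],[0,c['fy'],c['cy']],[0,0,1.]]),np.array([c['k1'],0,0,0.])
def ray(n,px):
    c=bot.calibration(n);k,d=K(c)
    u=cv2.undistortPoints(np.asarray(px,float).reshape(-1,1,2),k,d)[:,0]
    R=np.array(c['R']);t=np.array(c['t'])
    return -R.T@t,(np.c_[u,np.ones(len(u))])@R
def onz(n,px,z):
    o,d=ray(n,px);return o+d*((z-o[2])/d[:,2])[:,None]
def tri(p,q):
    o1,d1=ray('top',[p]);o2,d2=ray('side',[q]);A=np.c_[d1[0],-d2[0]]
    s=np.linalg.lstsq(A,o2-o1,rcond=None)[0];a=o1+s[0]*d1[0];b=o2+s[1]*d2[0];return (a+b)/2,np.linalg.norm(a-b)
def proj(n,P):
    c=bot.calibration(n);k,d=K(c);return cv2.projectPoints(np.asarray(P,float).reshape(-1,1,3),cv2.Rodrigues(np.array(c['R']))[0],np.array(c['t'],float),k,d)[0][:,0]
E
python3 - <<'E'
import cv2,numpy as np
from h import *
t=cv2.imread('pics/top0.png');s=cv2.imread('pics/side0.png')
g=cv2.cvtColor(t,6).astype(float)
print(g[200,185:335].astype(int))
for c0 in(215,257,299):
    rows=np.arange(150,250);pts=[]
    for r in rows:
        w=g[r,c0-9:c0+10];b=np.median(w);m=np.clip(w-b-15,0,None)
        if m.sum()>60: pts.append((float((m*np.arange(c0-9,c0+10)).sum()/m.sum()),r))
    P=onz('top',pts,25);
    e=P[[2,-3]];print(c0,len(pts),P[0].round(1),P[-1].round(1))
    x=P[:,0];l=np.polyfit(x,P[:,1],1);q=np.polyfit((x-x.mean())/85,P[:,1],2)
    print('slope',l[0],'quad mm bow',-q[0],'center',P[[0,-1]].mean(0).round(1),'mid y',q[2])
cv2.imwrite('pics/tz.png',cv2.resize(t[130:290,90:350],None,fx=3,fy=3,interpolation=3))
cv2.imwrite('pics/sz.png',cv2.resize(s[150:350,180:320],None,fx=3,fy=3,interpolation=3))
E
```

```text
[ 47  47  38  33  24 198 231 226 223 219 222 223 222 221 220 221 221 219
 220 219 219 217 217 217 218 219 218 217 214 234 255 252 200 101 197 224
 215 213 213 214 212 215 213 214 213 212 210 210 210 210 211 210 209 210
 207 208 208 209 211 204 204 206 207 205 206 203 204 205 197 191 233 255
 254 220 116 187 208 202 203 196 199 201 199 201 196 198 200 200 198 198
 195 190 198 195 192 198 194 195 190 197 195 195 192 195 190 195 195 195
 194 190 217 235 255 253 205 184 187 190 191 190 188 182 190 187 187 184
 188 186 188 188 188 186 189 187 183 180 182 183 192 172  98   6  36  35
  36  27  34  49  35  31]Traceback (most recent call last):
  File "<stdin>", line 11, in <module>
  File "h.py", line 11, in onz
    o,d=ray(n,px);return o+d*((z-o[2])/d[:,2])[:,None]
        ~~~^^^^^^
  File "h.py", line 7, in ray
    u=cv2.undistortPoints(np.asarray(px,float).reshape(-1,1,2),k,d)[:,0]
      ~~~~~~~~~~~~~~~~~~~^^^^^^^^^^^^^^^^^^^^^^^^^^^^^^^^^^^^^^^^^^
cv2.error: OpenCV(4.12.0) /io/opencv/modules/calib3d/src/undistort.dispatch.cpp:347: error: (-215:Assertion failed) CV_IS_MAT(_src) && CV_IS_MAT(_dst) && (_src->rows == 1 || _src->cols == 1) && (_dst->rows == 1 || _dst->cols == 1) && _src->cols + _src->rows - 1 == _dst->rows + _dst->cols - 1 && (CV_MAT_TYPE(_src->type) == CV_32FC2 || CV_MAT_TYPE(_src->type) == CV_64FC2) && (CV_MAT_TYPE(_dst->type) == CV_32FC2 || CV_MAT_TYPE(_dst->type) == CV_64FC2) in function 'cvUndistortPointsInternal'
```

```bash

python3 - <<'E'
import cv2,numpy as np
from h import *
t=cv2.imread('pics/top0.png');s=cv2.imread('pics/side0.png')
cv2.imwrite('pics/tz.png',cv2.resize(t[130:290,90:350],None,fx=3,fy=3,interpolation=2))
cv2.imwrite('pics/sz.png',cv2.resize(s[150:350,180:320],None,fx=3,fy=3,interpolation=2))
g=cv2.cvtColor(t,6).astype(float)
for c0 in(215,257,299):
    rows=np.arange(148,250);pts=[]
    for r in rows:
        w=g[r,c0-8:c0+9];b=np.median(w);m=np.clip(w-b-8,0,None)
        if m.sum()>45: pts.append((float((m*np.arange(c0-8,c0+9)).sum()/m.sum()),r))
    P=onz('top',pts,25);
    print(c0,len(pts),P[0].round(1),P[-1].round(1),pts[0],pts[-1])
    x=P[:,0];l=np.polyfit(x,P[:,1],1);q=np.polyfit((x-x.mean())/85,P[:,1],2)
    print('slope',l[0],'quad mm bow',-q[0],'center',P[[0,-1]].mean(0).round(1),'mid y',q[2],'len',np.linalg.norm(P[0]-P[-1]))
E
```

```text
215 83 [653.8  84.3  25. ] [469.4  95.5  25. ] (221.75892857142858, np.int64(149)) (217.41666666666666, np.int64(238))
slope 0.02806952947575672 quad mm bow 4.235616349373178 center [561.6  89.9  25. ] mid y 100.67134172428283 len 184.82463224417384
257 84 [653.7  -3.1  25. ] [467.6  11.9  25. ] (263.69354838709677, np.int64(148)) (258.4117647058824, np.int64(238))
slope 0.024564365763718215 quad mm bow 2.4055117373569788 center [560.7   4.4  25. ] mid y 15.431249984907968 len 186.71562108473773
299 83 [632.9 -72.2  25. ] [463.9 -73.4  25. ] (297.26623376623377, np.int64(157)) (300.4672131147541, np.int64(239))
slope 0.008303554907623974 quad mm bow 4.030457680482327 center [548.4 -72.8  25. ] mid y -69.04557683833612 len 169.02854724283605
```

View pics/tz.png

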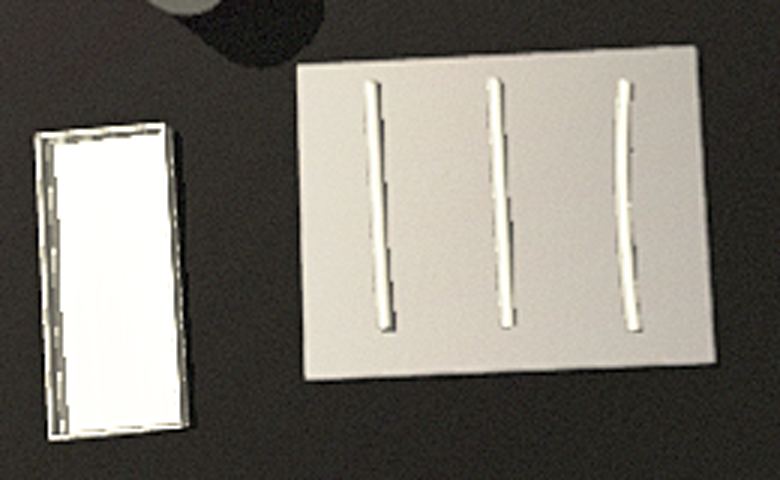

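View pics/sz.png

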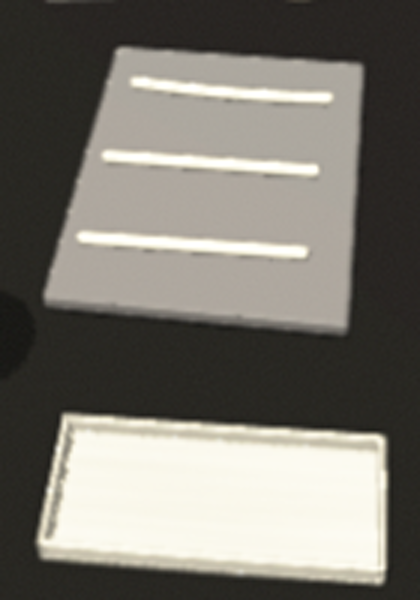

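```bash

python3 - <<'E'
import cv2,numpy as np
from h import *
T=lambda a:np.array(a,float)/3-.33
def fit(top,side,hx,hy,nm):
    top=T(top)+[90,130];side=T(side)+[180,150]
    # order: (+x,+y),(+x,-y),(-x,-y),(-x,+y)
    L=np.array([[hx,hy],[hx,-hy],[-hx,-hy],[-hx,hy]])
    def pts(p):
        c,s=np.cos(p[3]),np.sin(p[3]);return np.c_[L@np.array([[c,s],[-s,c]])+p[:2],np.full(4,p[2])]
    def f(p,w=3):
        P=pts(p);r=[]
        if w&1:r.append((proj('top',P)-top).ravel())
        if w&2:r.append((proj('side',P)-side).ravel())
        return np.concatenate(r)
    r=least_squares(f,[500,50,20,0]);print(nm,r.x.round(3),np.abs(r.fun).max(),(r.fun.reshape(-1,2)).round(1).tolist())
fit([(297,65),(695,47),(715,362),(305,380)],[(48,295),(118,48),(362,65),(350,320)],110,140,'board')
fit([(36,133),(165,124),(188,428),(50,440)],[(40,548),(65,415),(385,436),(385,568)],105,45,'tray')
t=cv2.imread('pics/top0.png');s=cv2.imread('pics/side0.png')
g=cv2.cvtColor(t,6).astype(float)
for c0 in(215,257,299):
    pts=[]
    for r in range(160,237):
        w=g[r,c0-8:c0+9];m=np.clip(w-np.median(w)-8,0,None)
        pts.append((float((m*np.arange(c0-8,c0+9)).sum()/m.sum()),r))
    P=onz('top',pts,25);x=P[:,0];l=np.polyfit(x-545,P[:,1],1);q=np.polyfit((x-545)/85,P[:,1],2)
    print('top',c0,'yaw',l[0].round(4),'bow',-q[0].round(2),'y at x=545',q[2].round(1))
    print(' rows end:',[(r,g[r,c0-4:c0+5].max()) for r in (154,155,156,157,158,238,239,240,241)])
gs=cv2.cvtColor(s,6).astype(float)
for (a,b) in [((225,177),(289,182)),((216,201.5),(284,206.5)),((208,229),(281,234))]:
    pts=[]
    for u in range(a[0],b[0]+1):
        r0=int(round(a[1]+(b[1]-a[1])*(u-a[0])/(b[0]-a[0])));w=gs[r0-7:r0+8,u];m=np.clip(w-np.median(w)-25,0,None)
        pts.append((u,float((m*np.arange(r0-7,r0+8)).sum()/m.sum())))
    P=onz('side',pts,25);x=P[:,0];l=np.polyfit(x-545,P[:,1],1);q=np.polyfit((x-545)/85,P[:,1],2)
    print('side','yaw',l[0].round(4),'bow',-q[0].round(2),'y at 545',q[2].round(1),'x',x.min().round(1),x.max().round(1))
print(onz('top',[(215,156.5),(219,239.5),(254,155.5),(259,238.5),(298,156.5),(301,240)],25).round(1))
E
```

```text
board [5.44048e+02 1.21730e+01 1.98110e+01 2.60000e-02] 1.9572648395958367 [[-0.3, 0.6], [0.7, -0.2], [1.0, 1.1], [0.3, 1.4], [-2.0, 0.6], [-0.8, -0.5], [-0.2, -0.7], [-0.7, 1.5]]
tray [5.03659e+02 2.84477e+02 1.76000e+01 7.10000e-02] 1.413022244773316 [[0.2, 1.4], [0.1, 0.4], [-1.1, 0.3], [0.8, 0.6], [-0.8, -0.9], [-0.6, 0.4], [-1.0, -0.3], [-0.1, 0.3]]
top 215 yaw 0.046 bow 0.15 y at x=545 99.3
 rows end: [(154, np.float64(221.0)), (155, np.float64(222.0)), (156, np.float64(222.0)), (157, np.float64(246.0)), (158, np.float64(254.0)), (238, np.float64(255.0)), (239, np.float64(221.0)), (240, np.float64(221.0)), (241, np.float64(225.0))]
top 257 yaw 0.0339 bow 0.07 y at x=545 14.6
 rows end: [(154, np.float64(207.0)), (155, np.float64(213.0)), (156, np.float64(242.0)), (157, np.float64(254.0)), (158, np.float64(255.0)), (238, np.float64(254.0)), (239, np.float64(206.0)), (240, np.float64(208.0)), (241, np.float64(208.0))]
top 299 yaw 0.0088 bow 3.98 y at x=545 -69.1
 rows end: [(154, np.float64(191.0)), (155, np.float64(192.0)), (156, np.float64(229.0)), (157, np.float64(255.0)), (158, np.float64(255.0)), (238, np.float64(255.0)), (239, np.float64(254.0)), (240, np.float64(194.0)), (241, np.float64(198.0))]
side yaw 0.006 bow 3.95 y at 545 -72.9 x 463.2 628.4
side yaw 0.0344 bow -0.02 y at 545 10.9 x 468.2 632.0
side yaw 0.0459 bow 0.02 y at 545 95.8 x 467.1 631.2
[[638.3  98.6  25. ]
 [466.2  92.3  25. ]
 [638.4  17.4  25. ]
 [466.6  10.7  25. ]
 [633.9 -73.8  25. ]
 [461.8 -74.4  25. ]]
```

Vision suggests the right straw is bent: its bow is about 4 mm towards +y, against about 0.1 mm for the other two. Rolling has to confirm that. Rolling it towards −y should lift the bow, so I'll hover over it with the fingers shut and check alignment.

```bash
cat >> h.py <<'E'
def q_y(phi): # tool down, tool y at world angle phi
    a=(phi+np.pi/2)/2; return np.array([np.cos(a),np.sin(a),0,0])
E
python3 - <<'E'
from h import *
for phi in (0.01,np.pi+.01):
  for p in ([547,-67,120],):
    print(phi,bot.ik(p,q_y(phi)))
print(bot.ik([547,-71,60],q_y(np.pi/2)),bot.ik([500,284,60],q_y(np.pi/2+.07)))
bot.grip(0,20)
# go up and across
js=[bot.ik([547,-67,120],q_y(f)) for f in(0.01,np.pi+.01)]
cur=bot.read_state()['joint_positions']
k=[np.abs(j-cur).max() if j is not None else 99 for j in js];print(k)
bot.reach([547,-67,120],q_y((0.01,np.pi+.01)[int(np.argmin(k))]))
bot.servo_line([547,-67,45],feed=100)
bot.hold(.2)
s=bot.read_state();print(s['time'],s['eef_pos'],s['contact_force'],s['opening'],s['orientation'])
for n in("top","side"):
    im=bot.camera(n); cv2.imwrite(f"pics/{n}1.png",im[:,:,::-1])
    print(n,proj(n,s['eef_pos']))
t=cv2.imread('pics/top1.png');s=cv2.imread('pics/side1.png')
a=cv2.resize(t[130:260,230:340],None,fx=3.5,fy=3.5,interpolation=2);b=cv2.resize(s[100:230,200:310],None,fx=3.5,fy=3.5,interpolation=2)
cv2.imwrite('pics/c1.png',np.hstack([a,b]))
E
```

```text
0.01 [-0.12187919  0.37374236 -0.27528768  0.92176629  0.          1.43891713]
3.151592653589793 [-0.12187919  0.37374236 -0.27528768  0.92176629  0.         -1.70267552]
[-0.12907724  0.43188877 -0.35994078  0.77896678  0.         -0.12907724] [ 0.51655768  0.46596319 -0.29942396  0.80540918  0.          0.44655768]
[np.float64(1.4428759931811803), np.float64(3.2734979490521177)]
4.5167 [547.63864937 -67.06807131  45.72761254] [-1.096117    0.68974533  0.10145168] 0.0064608614097438795 [7.03560467e-01 7.10635012e-01 4.63375368e-04 5.77922178e-04]
top [[296.80809945 196.98533022]]
side [[255.3137986  175.70775155]]
```

View pics/c1.png

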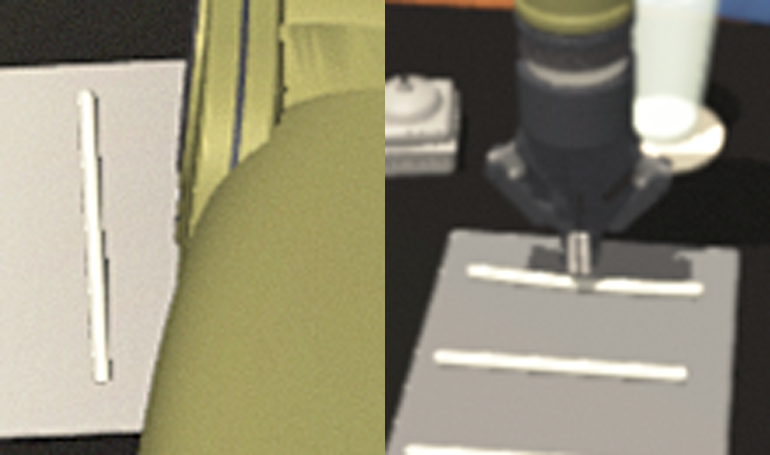

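The side crop shows the shut fingertip at about (256,179) just above the far straw's middle, which agrees with the predicted TCP at (255,176) plus half the pad width. Now a slow touchdown and a force-guided roll towards −y.

```bash
cat >> h.py <<'E'
def touch(zmin,step_feed=5,thr=1.0,hi=None):
    p=np.array(bot.read_state()['eef_pos'])
    return p
def roll(x,y0,zc,dy,n,f0,target=2.5,kz=5.0,slope=0.0,feed=12):
    """stepwise roll, z commanded to keep the force near target; returns log"""
    log=[];ff=0.0;y=y0
    for i in range(n):
        y+=dy
        bot.servo_line([x,y,zc+ff],feed=feed); 
        s=bot.read_state();F=s['contact_force'][2]-f0
        corr=float(np.clip((F-target)/kz*0.7,-0.5,0.8))
        zc=zc+ff+corr; ff=float(np.clip(0.5*ff+0.5*corr,-0.3,0.5))
        log.append((s['time'],y,zc,*s['eef_pos'],F))
        if F>9: zc+=1.0
    return zc,log
E
python3 - <<'E'
from h import *
x,y=547,-67
bot.servo_line([x,y,40],feed=20); bot.hold(.3)
s=bot.read_state();f0=s['contact_force'][2];print(s['time'],s['eef_pos'],f0)
r=bot.servo_line([x,y,25],feed=5,until_force=1.2)
s=bot.read_state();print(r,s['time'],s['eef_pos'],s['contact_force'],f0)
bot.hold(.1)
s=bot.read_state();print(s['time'],s['eef_pos'],s['contact_force']-[0,0,f0])
E
```

```text
5.3167 [547.06337844 -67.00408079  40.06387186] -0.27602064731791615
True 7.0583 [547.0004177  -66.98292492  31.14095258] [0.2525737  0.10748365 4.20624444] -0.27602064731791615
7.1583 [546.98119675 -66.95830056  31.09181256] [-0.494163   -0.77182283  5.50282616]
```

```bash

python3 - <<'E'
from h import *
f0=-0.276
for z in (31.0,31.2):
    bot.servo_line([547,-67,z],feed=5);bot.hold(.05)
    s=bot.read_state();print(z,s['time'],s['eef_pos'],s['contact_force']-[0,0,f0])
    if s['contact_force'][2]-f0<3.2:break
E
```

```text
31.0 7.5583 [547.02258789 -66.95740366  31.11134543] [-0.08274063  0.47621682  5.45257021]
31.2 7.8583 [547.00794194 -66.98236317  31.15700689] [-0.68029326  0.06235998  3.80059855]
```

```bash

python3 - <<'E'
from h import *
f0=-0.276
zc,log=roll(547,-67,31.35,-1.0,5,f0,target=2.5,kz=8)
for l in log: print(np.round(l,2))
print(zc)
E
```

```text
[  8.11 -68.    31.48 546.99 -67.85  31.33   3.97]
[  8.36 -69.    31.73 547.03 -68.92  31.61   4.65]
[  8.61 -70.    32.15 547.05 -70.09  31.98   5.89]
[  8.86 -71.    32.48 547.04 -71.25  32.36   3.83]
[  9.11 -72.    32.73 547.04 -72.2   32.61   3.52]
32.7346900487587
```

The tip has risen 1.5 mm over 5 mm of travel, at 3.5–6 N. I'll continue past a quarter turn with feed-forward.

```bash

python3 - <<'E'
from h import *
f0=-0.276
y=-72;zc=32.78;z0=31.25
import math
out=[]
for i in range(13):
    y-=1; d=-67-y
    ff=4*(math.sin(min(d,18)*.1*.98)-math.sin((d-1)*.1*.98)) if d<17 else 0
    bot.servo_line([547,y,zc+ff],feed=12)
    s=bot.read_state();F=s['contact_force'][2]-f0
    zc=zc+ff+np.clip((F-2.5)/8*.7,-.3,.5)
    print(np.round([s['time'],y,zc,*s['eef_pos'],F,*s['contact_force'][:2]],2))
    if F<0.4 and d>3: print('low');
E
```

```text
[  9.36 -73.    33.04 547.   -73.18  33.     1.67   1.33  -0.55]
[ 9.6100e+00 -7.4000e+01  3.3330e+01  5.4695e+02 -7.4140e+01  3.3250e+01
  2.1900e+00  3.5000e-01 -5.0000e-02]
[ 9.8600e+00 -7.5000e+01  3.3500e+01  5.4677e+02 -7.5100e+01  3.3490e+01
  1.0700e+00  1.0000e-01  9.0000e-02]
[ 10.11 -76.    33.61 546.74 -76.07  33.67   0.75   0.56   0.99]
[ 1.0360e+01 -7.7000e+01  3.3760e+01  5.4681e+02 -7.7060e+01  3.3840e+01
  1.6000e+00 -3.0000e-02  7.2000e-01]
[ 1.0610e+01 -7.8000e+01  3.3890e+01  5.4683e+02 -7.8070e+01  3.3960e+01
  1.6200e+00 -6.9000e-01 -1.2000e-01]
[ 1.0860e+01 -7.9000e+01  3.3960e+01  5.4684e+02 -7.9090e+01  3.4050e+01
  1.3600e+00 -1.4600e+00  3.1000e-01]
[ 11.11 -80.    34.1  546.9  -80.09  34.14   2.64  -1.6    0.61]
[ 1.1360e+01 -8.1000e+01  3.4180e+01  5.4691e+02 -8.1120e+01  3.4260e+01
  2.3000e+00 -1.0900e+00  2.3000e-01]
[ 11.61 -82.    34.36 546.96 -82.1   34.29   3.87  -2.36  -1.17]
[ 1.1860e+01 -8.3000e+01  3.4440e+01  5.4698e+02 -8.3120e+01  3.4390e+01
  3.2100e+00 -2.1600e+00  8.0000e-02]
[ 12.11 -84.    34.52 546.97 -84.12  34.41   3.43  -1.41   0.73]
[ 12.36 -85.    34.57 546.99 -85.11  34.48   3.06  -1.1   -0.58]
```

```bash

python3 - <<'E'
from h import *
f0=-0.276
y=-85;zc=34.57
for i in range(3):
    y-=1
    bot.servo_line([547,y,zc],feed=12)
    s=bot.read_state();F=s['contact_force'][2]-f0
    zc=zc+np.clip((F-2.5)/8*.7,-.3,.5)
    print(np.round([s['time'],y,zc,*s['eef_pos'],F,*s['contact_force'][:2]],2))
im=bot.camera('side');cv2.imwrite('pics/side2.png',cv2.resize(im[100:260,180:320,::-1],None,fx=4,fy=3.7,interpolation=2))
E
```

```text
[ 1.2610e+01 -8.6000e+01  3.4520e+01  5.4704e+02 -8.6100e+01  3.4520e+01
  1.9300e+00 -1.1300e+00  2.8000e-01]
[ 1.2860e+01 -8.7000e+01  3.4450e+01  5.4704e+02 -8.7110e+01  3.4530e+01
  1.7000e+00 -1.9300e+00 -2.8000e-01]
[ 1.3110e+01 -8.8000e+01  3.4420e+01  5.4702e+02 -8.8110e+01  3.4480e+01
  2.2000e+00 -2.3900e+00 -2.1000e-01]
```

View pics/side2.png

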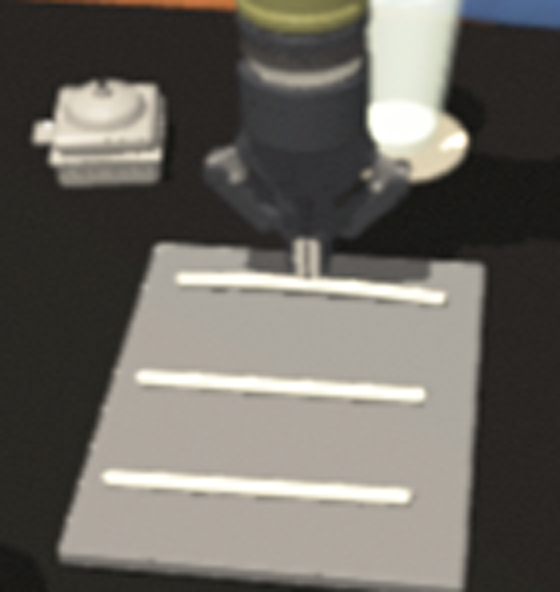

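The picture shows the far straw bowed upwards under the fingertip, with its ends at about (180,280) and (443,298) in the crop. The tip lifted 3.4 mm and passed its peak, so more than a quarter turn at 1–6 N. That confirms the bent straw. I'll release it and look again.

```bash

python3 - <<'E'
from h import *
bot.servo_line([547,-88,45],feed=15)
bot.servo_line([547,-80,130],feed=120)
bot.grip(45)
bot.reach([547,-80,150],q_y(np.pi/2))
im=bot.camera('side');cv2.imwrite('pics/side3.png',im[:,:,::-1])
cv2.imwrite('pics/side3z.png',cv2.resize(im[100:260,180:320,::-1],None,fx=4,fy=3.7,interpolation=2))
im=bot.camera('top');cv2.imwrite('pics/top3.png',im[:,:,::-1])
s=bot.read_state();print(s['time'],s['eef_pos'],s['opening'],s['contact_force'])
E
```

```text
16.8583 [546.94062286 -79.98231983 149.94026171] 45.03133574121134 [-0.29389909  0.16768487  0.73589455]
```

View pics/side3z.png

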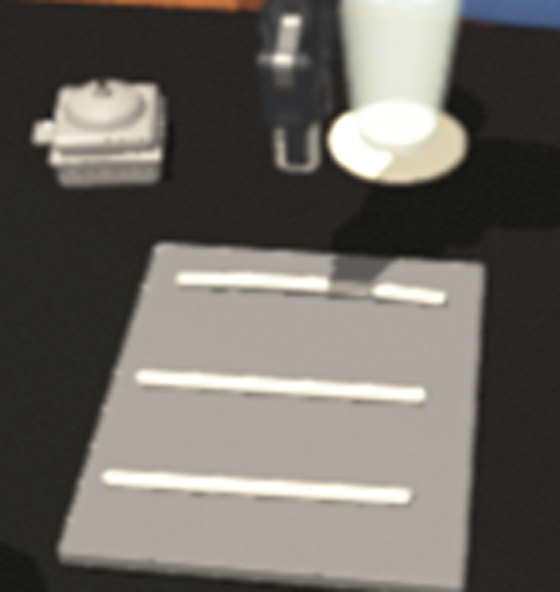

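View pics/top3.png

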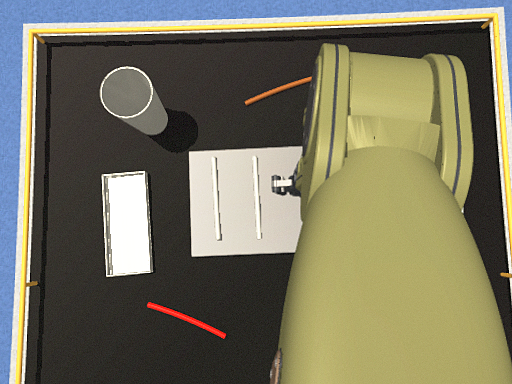

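```bash

python3 - <<'E'
from h import *
for f,(a,b) in [('side0',((225,177.2),(289,182))),('side3',((226,175.5),(289,180.5)))]:
    s=cv2.imread(f'pics/{f}.png');gs=cv2.cvtColor(s,6).astype(float);pts=[]
    for u in range(a[0],b[0]+1):
        r0=int(round(a[1]+(b[1]-a[1])*(u-a[0])/(b[0]-a[0])));w=gs[r0-7:r0+8,u];m=np.clip(w-np.median(w)-25,0,None)
        if m.max()>35: pts.append((u,float((m*np.arange(r0-7,r0+8)).sum()/m.sum())))
    P=onz('side',pts,26);x=P[:,0]
    q=np.polyfit((x-547)/85,P[:,1],2,);r=P[:,1]-np.polyval(q,(x-547)/85)
    ok=np.abs(r)<1.5;q=np.polyfit((x[ok]-547)/85,P[ok,1],2)
    print(f,len(pts),ok.sum(),'bow',-q[0],'mid y',q[2],'slope',q[1]/85,x.min(),x.max(),np.abs(r[ok]).max())
E
```

```text
side0 65 65 bow 3.953230634675965 mid y -71.79780219253279 slope 0.004201876754505066 463.1866808396779 628.0858141468985 0.7757895576127254
side3 52 52 bow -5.450748702899006 mid y -88.21613722060779 slope 0.009132049654101419 463.79838978710075 627.1505476725129 1.1803442361242844
```

```bash

python3 - <<'E'
from h import *
# coaster centre, top pic: ellipse cols 381-431 rows 190-238 ; side cols 262-297 rows 128-147
print(onz('top',[(381,214),(431,214),(406,190),(406,238)],7).round(0).tolist())
print(onz('side',[(262,138),(297.5,138),(280,147)],7).round(0).tolist())
print(onz('top',[(411,209),(463,209),(437,182),(437,234)],155).round(0).tolist())
E
```

```text
[[512.0, -242.0, 7.0], [510.0, -343.0, 7.0], [561.0, -296.0, 7.0], [462.0, -290.0, 7.0]]
[[559.0, -279.0, 7.0], [454.0, -292.0, 7.0], [502.0, -242.0, 7.0]]
[[512.0, -253.0, 155.0], [510.0, -339.0, 155.0], [557.0, -299.0, 155.0], [468.0, -293.0, 155.0]]
```

The glass is well clear at y≈−295. The straw has tipped over onto its other flat, with the middle at y≈−88. Grasping it now.

```bash

python3 - <<'E'
from h import *
x,y=547,-88
bot.reach([x,y,70],q_y(np.pi/2+.007))
bot.servo_line([x,y,40],feed=60)
r=bot.servo_line([x,y,22.8],feed=15,until_force=3)
s=bot.read_state();print(r,s['time'],s['eef_pos'],s['contact_force'])
bot.grip(20,20);s=bot.read_state();print(s['time'],s['opening'],s['eef_pos'],s['contact_force'])
bot.grip(6,20);s=bot.read_state();print(s['time'],s['opening'],s['eef_pos'],s['contact_force'])
E
```

```text
False 19.225 [547.1208369  -88.02342293  22.8953552 ] [-0.24093851 -0.67064411 -0.18500209]
19.5917 19.984420978493937 [547.01202187 -87.99684369  22.84907327] [ 0.19681477  0.36815743 -1.03115422]
19.8333 9.027650395574417 [547.06293329 -88.07621367  22.90056645] [-0.51109502  0.92084326  0.57745416]
```

```bash

python3 - <<'E'
from h import *
print(onz('top',[(150,125)],0))
bot.servo_line([547,-88,110],feed=80)
s=bot.read_state();print(s['time'],s['opening'])
im=bot.camera('side');cv2.imwrite('pics/side4.png',im[:,:,::-1])
bot.reach([504,284.5,110],q_y(np.pi/2+.071))
bot.servo_line([504,284.5,40],feed=100)
s=bot.read_state();print(s['time'],s['opening'],s['eef_pos'])
im=bot.camera('side');cv2.imwrite('pics/side5.png',im[:,:,::-1])
cv2.imwrite('pics/c5.png',np.hstack([cv2.imread('pics/side4.png')[50:384,100:400],cv2.imread('pics/side5.png')[50:384,100:400]]))
E
```

```text
[[715.75172814 241.22425402   0.        ]]
21.075 8.695623105319026
23.375 9.0615113784709 [504.54477766 284.59692373  40.45918163]
```

View pics/c5.png

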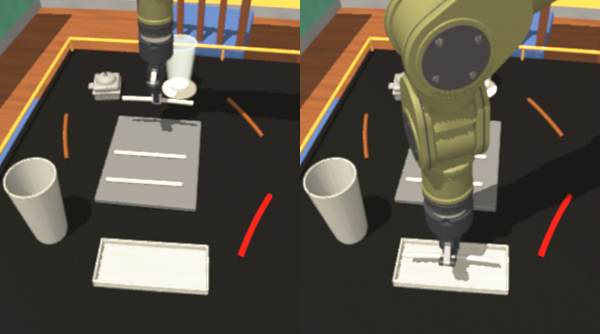

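The straw is held level and lies within the tray's length, so I'll lower and release it.

```bash

python3 - <<'E'
from h import *
bot.servo_line([504,284.5,15],feed=50)
r=bot.servo_line([504,284.5,5.3],feed=8,until_force=1.5)
s=bot.read_state();print(r,s['time'],s['opening'],s['eef_pos'],s['contact_force'])
bot.grip(28)
bot.hold(.2)
bot.servo_line([504,284.5,60],feed=60)
bot.servo_line([480,284.5,160],feed=150)
bot.reach([420,100,260],q_y(np.pi/2))
s=bot.read_state();print(s['time'])
for n in('top','side'):
    im=bot.camera(n);cv2.imwrite(f'pics/{n}6.png',im[:,:,::-1])
cv2.imwrite('pics/c6.png',np.hstack([cv2.imread('pics/top6.png')[50:384,70:450],cv2.imread('pics/side6.png')[50:384,100:400]]))
E
```

```text
False 25.4333 8.839499987449509 [504.03220693 284.51277075   5.35027278] [ 0.65826478 -0.13139851 -0.54902427]
28.725
```

View pics/c6.png

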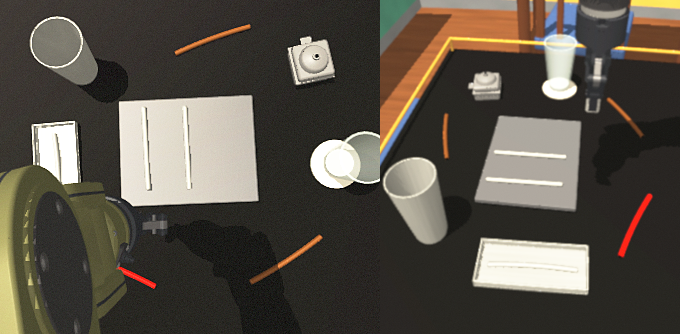

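The bent straw lies flat inside the tray, at about (535,267) in the side half of the picture. The two straight straws are on the board and nothing else has moved. Handing in.

```bash
python3 -c "
from cell import bot
print(bot.read_state()['contact_force']);print(bot.hand_in())"
```

```text
[0.47586624 0.4110591  0.06067731]
the job is handed in; nothing more can be done
None
```

The bent straw was the one on the −y side of the board, farthest from the tray. It is now in the tray, and I handed the job in at about 29 s.

- **Finding it:** The camera pictures suggested this straw first, with a bow of about 4 mm against about 0.1 mm for the other two. I then rolled it at mid-length under the shut fingertips.
- **Roll result:** Over 21 mm of fingertip travel the tip rose 3.4 mm and passed its peak, so it turned more than a quarter turn. When I let go, it tipped over onto its other flat.
- **Force:** It stayed between 1 and 6 N. The highest readings were 5.5 N at touchdown and 5.9 N early in the roll, above the 2.5 N I aimed for.
- **Last check:** The final pictures show the straw lying flat inside the tray and the two straight straws still on the board. The glass, coaster, tin and mould look undisturbed, and the robot was touching nothing.

**Not done:** I did not roll the two straight straws, because the first roll was conclusive. I also rolled the bent one only towards −y, not both ways.

**Disagreement:** The two cameras differed by about 3.5 mm in y. I allowed for that with finger clearance and the force feedback.

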